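# Weigh a loaf on the bakery's beam scale

### The arm

A 7-joint arm with a two-finger parallel gripper is mounted at the origin on the work surface. World frame = base frame: x ahead of the robot, y to its left, z up, the work surface at z = 0. Lengths are in m, angles in rad, forces in N, time in s.
With the tool pointing down it reaches from about 0.4 to 0.85 m from the base axis. Payload 4.5 kg.
Tool frame: the origin (TCP) lies midway between the tips of the shut fingers; the grasp point (between the pads) lies 19 mm behind it (r.hold_point_z is the distance from the TCP to the grasp point, in m); z points along the fingers, y is the direction in which the jaws open and shut (so a half turn about z gives the same grasp; the last joint's range is limited). The gripper opens to 88 mm and grips with 3 to 60 N. Pads are 18 mm wide; open, the fingers measure 123 mm over their backs; the gripper's body (75 mm by 187 mm) begins 45 mm behind the grasp point.
Start: joints at [1.195, 0.689, -0.195, 1.565, 0.157, 0.902, -0.215], TCP at [0.249, -0.573, 0.239] pointing down, gripper open.
Joint ranges: [-3.01, 3.01], [-0.46, 2.08], [-1.47, 1.51], [0.13, 2.56], [-1, 4.14], [0.04, 2.09], [-2.66, 2.66]. Speed limits (rad/s): [2.57, 2.57, 3.14, 3.14, 3.14, 3.14, 3.14].

### API

Orientations are given as a unit quaternion [x, y, z, w].
In Python, from plant import r gives the robot as it stands. The module is installed in compiled form; this text tells all that it offers.
- The arm moves only by the tool move_arm, never from a script. Its arguments are lists of equal length, an entry for each row: "turn": the turn, a rotation vector about the tool's x, y, z in units of 2 pi rad (1.0 is 2 pi rad), a list of three; "dp": the shift along the tool's x, y, z in units of 2.5 cm (1.0 is 2.5 cm), a list of three; "jaw": the closure, from -1 (fully open) to 1 (shut), so that 0 is half open. In form: {"turn": [[wx, wy, wz], ...], "dp": [[x, y, z], ...], "jaw": [jaw, ...]}. A call has 1 to 10 rows; each row shifts and turns the commanded pose from where the row before left it, along the tool's axes as they then stand; what a row does not reach is not made up. A row lasts 1/12 s, in which the tool goes at most 41.7 mm and 7.16 degrees, less where a joint would pass 70% of its speed; a pose out of reach is approached as far as the arm can. A call with a number of a shift or a turn outside -1 to 1 is refused whole. A call with a gripper value outside its range is refused whole. The fingers move at their own pace and stop on an object; "newtons" is the grip in N (left out, the last holds). Time passes only in rows, so rows that do not move let the fingers close. It gives the time, the measured TCP pose, the force and the opening at its end, in the units of the state.
- r.get_state(): the state, without advancing time (a new reading comes with each control period).
- r.snapshot(name): name is "scene" or "top" or "wrist"; returns a dict with "frame" (384x512x3 uint8, blue, green, red), "mtx" (3x3 intrinsics, pixels), "origin" and "orientation" of the camera in the world; the wrist camera has in their place "tool_from_camera" (4x4, takes a point from camera to tool coordinates, whose origin is the TCP and whose axes are the flange's). Camera axes: x right, y up, looking along -z (the intrinsics and any distortion apply to the point x, -y, -z); pixel columns grow to the right and rows downward; lengths in m; the calibration is good to about 2 mm. The wrist camera is an equidistant fisheye: a pixel r from the principal point sees the ray r / f radians off the axis. A picture is of the moment at which its call begins: read the wrist's pose just before it. There is no depth.
- r.finish_job(): hands the job in, once; it reports no verdict.
The state is a dict: "clock": time; "q": joint angles; "qd": joint speeds; "joint_torque": joint torques, N m; "tool_pos": TCP position; "eef_rot": TCP orientation; "contact_force": force on the tool from outside, world axes, zero at the start; "moment": the same for the moment, N m; "opening": opening from 0.0 (shut) to 1.0 (fully open).
Only numpy, scipy, OpenCV 4.12 (cv2) and the standard library are available. Lean on these libraries where they do the work, as an engineer would, in place of code of your own. Each camera call takes 0.05 s, during which the arm holds its last target.

### The job

Weigh the loaf that stands on the scale's pan: slide the brass poise along the notched upper beam until the red pointer at the beam's end rests in the green band, then let go of it. Leave the small blue tare weight on the lower rod where it is, and leave the loaf standing on the pan.

Things in the scene. Friction and masses are not known exactly. Their poses are not given: they have to be found in the camera images.
- poise_mid (a point): Centre of the brass poise's grip block: 34 mm across the beam (x), 36 along it, 34 high, with cheeks to 40 mm below. Clear 60 mm to both x sides. y: along the beam, outward to the red pointer; z: square to the beam. It lies 28 mm off the pivot line, 198 mm over the table when level. 0.5 kg, 180 mm travel, 2.5 N friction, stays anywhere; starts 0-60 mm from the inner end, 70 mm from the pivot.
- beam (a joint): Beam tilt, rad: 0 level (pointer in mid band), + pointer up: poise must go outward. Stops at 0.24 either way. Let go, it settles in about 1 s at 0.00125 rad per mm the poise is short of balance (- if past), so move the poise outward by tilt / 0.00125 mm. Red pointer tip 340 mm from the pivot, before a white upright plate (facing away from the robot) with a green band 12 mm high.
- tare (a joint): Blue tare weight, a cylinder of 26 mm diameter and 22 mm length on the thin rod 58 mm below the notched beam: its place in m along the rod, 0 at the start, positive outward. To be left alone.
- loaf_mid (a point): Centre (50 mm up) of the brown loaf in its aluminium tin, 216 x 110 x 101 mm high, loose on the steel pan at the scale's other end, about 195 mm inward of the poise's inner end. 0.6 to 1.0 kg, top up to 245 mm over the table. It sinks and rises up to 20 mm with the pan. Not to be handled.

How it is judged:
At the end, for the whole second after the job is handed in: The beam is at rest and level within 0.02 rad (the pointer's middle within 6.5 mm of the green band's middle, the poise within about 16 mm of balance), the blue tare weight is within 10 mm of its starting place and the loaf still stands on the pan within 60 mm of where it started (value of joint beam between -0.02 and 0.02 rad and velocity of joint beam between -0.03 and 0.03 rad/s and value of joint tare between -0.01 and 0.01 m and distance of loaf_mid from where it was at the start of the episode below 0.06 m); the robot touches nothing.
It fails at once if the blue tare weight is shifted more than 10 mm (value of joint tare above 0.01 m or value of joint tare below -0.01 m).
It fails at once if the loaf is knocked or lifted off its place on the pan (more than 60 mm) (distance of loaf_mid from where it was at the start of the episode above 0.06 m).
It fails at once if the loaf is tipped more than 0.35 rad (angle between loaf_mid's own z axis and vertical above 0.35 rad).
It also fails if it takes over 38 s, if anything falls off the work surface, if the arm or the gripper's body presses on something with over 40 N, if the wrist force passes 120 N, or if a joint passes its speed limit or range.

## Working session

There is one attempt and no reset: what is moved stays moved. The work goes in short steps, Python scripts to look and compute and a tool call to move; the robot and the scene stay as the last step left them, time stands still between calls to the robot, and variables do not carry over. Pictures are saved under pics/ and viewed, and the job is handed in when it is done.

Besides the shell and the picture viewer there is one more tool, called after "Request:" as name(argument=value, ...) on one line, values as JSON. move_arm: Moves the arm, as the interface text tells. Shifts and turns lie within -1 to 1; 1 stands for 2.5 cm of shift or 2 pi rad of turn. Its arguments: {"type":"object","properties":{"turn":{"type":"array","items":{"type":"array","items":{"type":"number","minimum":-1,"maximum":1}}},"dp":{"type":"array","items":{"type":"array","items":{"type":"number","minimum":-1,"maximum":1}}},"jaw":{"type":"array","items":{"type":"number"}},"newtons":{"type":"number"}},"required":["turn","dp","jaw"]}

```bash
mkdir -p pics
python3 - <<'E'
from plant import r
import cv2,pickle
s=r.get_state();print(s['clock'],s['tool_pos'],s['eef_rot'],s['opening'],r.hold_point_z)
for n in("scene","top","wrist"):
    d=r.snapshot(n);cv2.imwrite(f"pics/{n}0.png",d['frame']);pickle.dump(d,open(f"{n}0.pkl","wb"))
    print(n,{k:v for k,v in d.items() if k!='frame'})
E
```

```text
0.0 [ 0.24872444 -0.57266795  0.23790114] [ 9.79069982e-01  2.03521730e-01 -2.48878882e-04 -9.01904062e-04] 0.9990176562340026 0.0187
scene {'mtx': array([[409.67426726,   0.        , 253.36292467],
       [  0.        , 409.67426726, 188.32870413],
       [  0.        ,   0.        ,   1.        ]]), 'origin': array([ 0.92060488, -0.48041275,  0.79753044]), 'orientation': array([0.32059475, 0.12649583, 0.36801763, 0.86358603])}
top {'mtx': array([[415.41684581,   0.        , 253.54527803],
       [  0.        , 415.41684581, 189.2880905 ],
       [  0.        ,   0.        ,   1.        ]]), 'origin': array([ 0.50499134, -0.12275384,  1.01966637]), 'orientation': array([ 0.02468394, -0.02772731, -0.7043938 ,  0.70883798])}
wrist {'mtx': array([[297.31863964,   0.        , 254.12981319],
       [  0.        , 297.31863964, 185.95691238],
       [  0.        ,   0.        ,   1.        ]]), 'tool_from_camera': array([[-3.11543719e-04,  9.50465696e-01,  3.10829317e-01,
         8.15015817e-02],
       [ 9.99999939e-01,  3.45372421e-04, -5.37945983e-05,
        -6.30857277e-04],
       [-1.58481794e-04,  3.10829281e-01, -9.50465745e-01,
        -1.46063265e-01],
       [ 0.00000000e+00,  0.00000000e+00,  0.00000000e+00,
         1.00000000e+00]])}
```

View pics/scene0.png

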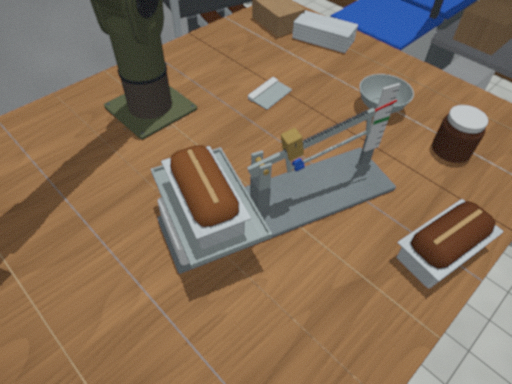

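View pics/top0.png

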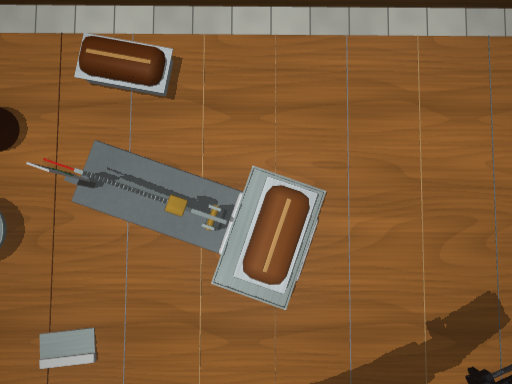

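View pics/wrist0.png

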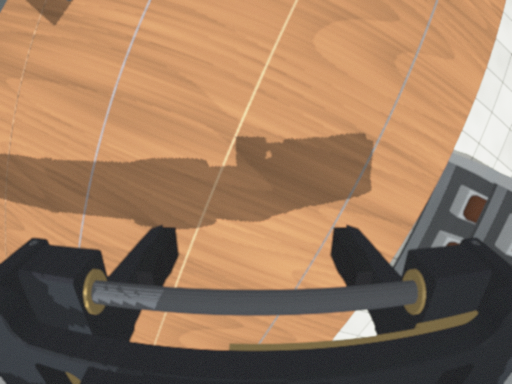

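Run:
```python
import cv2
t=cv2.imread('pics/top0.png');s=cv2.imread('pics/scene0.png')
cv2.imwrite('pics/t1.png',cv2.resize(t[140:260,20:240],None,fx=3.6,fy=3.6,interpolation=cv2.INTER_CUBIC))
cv2.imwrite('pics/s1.png',cv2.resize(s[75:215,240:420],None,fx=4.2,fy=4.2,interpolation=cv2.INTER_CUBIC))
```

```text
(no output)
```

View pics/t1.png

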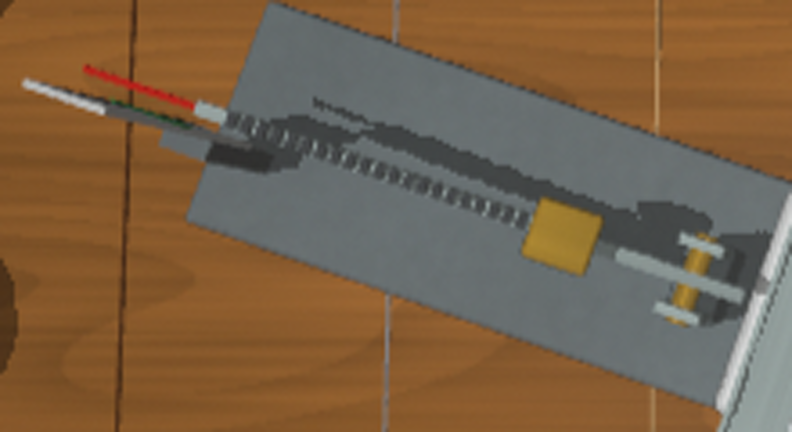

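View pics/s1.png

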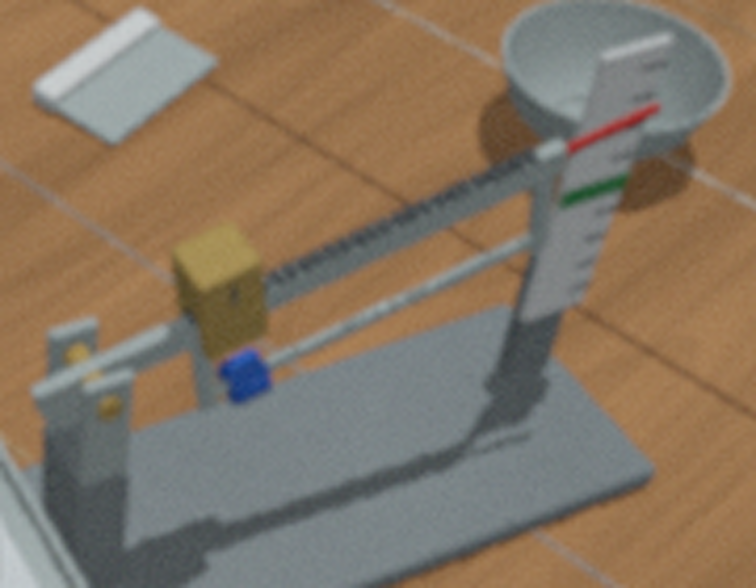

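```bash
cat > h.py <<'E'
import numpy as np,pickle
from scipy.optimize import least_squares
from scipy.spatial.transform import Rotation as R
def proj(d,P):
    p=(np.asarray(P)-d['origin'])@R.from_quat(d['orientation']).as_matrix()
    uv=np.array([p[...,0]/-p[...,2],-p[...,1]/-p[...,2]])
    return (d['mtx'][:2,:2]@uv.reshape(2,-1)).T+d['mtx'][:2,2]
def frame(psi,th):
    u=np.array([np.cos(psi)*np.cos(th),np.sin(psi)*np.cos(th),np.sin(th)])
    x=np.array([np.sin(psi),-np.cos(psi),0]); n=np.cross(x,u); return u,x,n
def pts(v,corners=True):
    px,py,psi,th,d,h=v
    u,x,n=frame(psi,th);c=np.array([px,py,.17])
    top=c+d*u+.045*n
    C=[top+a*.017*x+b*.018*u for a,b in((1,1),(1,-1),(-1,-1),(-1,1))]
    return np.array(C), c+.34*u+h*n, c
E
python3 - <<'E'
from h import *
T=pickle.load(open('top0.pkl','rb'));S=pickle.load(open('scene0.pkl','rb'))
# x = (sin psi,-cos psi): for psi~+90deg-ish x -> +x world
tc=np.array([[541,197],[603,213],[583,276],[522,256]])/3.6+[20,140]
sc=np.array([[265,260],[212,298],[173,260],[226,224]])/4.2+[240,75]
tt=np.array([[86,69]])/3.6+[20,140]; st=np.array([[660,107]])/4.2+[240,75]
tp=np.array([[693,280]])/3.6+[20,140]; sp=np.array([[92,380]])/4.2+[240,75]
def res(v):
    C,tip,c=pts(v)
    return np.concatenate([(proj(T,C)-tc).ravel(),(proj(S,C)-sc).ravel(),(proj(T,tip)-tt).ravel(),(proj(S,tip)-st).ravel(),.5*(proj(T,c)-tp).ravel(),.5*(proj(S,c)-sp).ravel()])
s=least_squares(res,[.45,0,1.3,.1,.1,.01],x_scale=[.1,.1,.1,.1,.1,.02])
print(s.x,s.cost);print(np.round(res(s.x),1))
C,tip,c=pts(s.x);u,x,n=frame(*s.x[2:4]);print(C,tip,u,'poise',c+s.x[4]*u+.028*n)
E
```

```text
[ 0.51144499 -0.04215666  1.24696937  0.11769541  0.07328275  0.02071044] 10.631108506428241
[-0.  -1.1  0.7  0.6  0.3 -0.2 -0.8 -0.7  0.6  1.7 -2.2 -0.8 -0.8 -2.1
  1.8  0.2 -0.3  0.3 -0.5  0.  -0.2 -0.5 -0.  -0.5]
[[ 5.54724976e-01  3.33641727e-02  2.25407459e-01]
 [ 5.43349134e-01 -5.28606788e-04  2.21180200e-01]
 [ 5.11116296e-01  1.02900888e-02  2.21180200e-01]
 [ 5.22492138e-01  4.41828682e-02  2.25407459e-01]] [0.61810967 0.27563631 0.23049128] [0.31599561 0.9414661  0.11742388] poise [0.53355582 0.02371958 0.20641144]
```

Request:
move_arm(turn=[[0, 0, -0.019], [0, 0, -0.019], [0, 0, -0.019], [0, 0, -0.019], [0, 0, -0.019], [0, 0, -0.019], [0, 0, -0.019]], dp=[[0, 0, -0.8], [0, 0, -0.8], [0, 0, -0.8], [0, 0, -0.8], [0, 0, -0.8], [0, 0, -0.8], [0, 0, -0.8]], jaw=[-1, -1, -1, -1, -1, -1, -1])

```text
clock: 0.73
tool_pos: [0.2487, -0.573, 0.3794]
eef_rot: [0.811, 0.586, -0.0, -0.0]
contact_force: [0.1, -0.4, -0.5]
opening: 0.997
```

```bash
cat > to.py <<'E'
from plant import r
from h import *
import sys
def to(target,psi=1.247):
    s=r.get_state();M=R.from_quat(s['eef_rot'])
    u,x,n=frame(psi,0)
    W=R.from_matrix(np.array([u,x,[0,0,-1]]).T)
    print('t',s['clock'],'pos',s['tool_pos'].round(4),'F',s['contact_force'].round(1),'op',s['opening'])
    print('dp units',(M.inv().apply(np.array(target)-s['tool_pos'])/.025).round(2),'turn',((M.inv()*W).as_rotvec()/2/np.pi).round(4))
if __name__=='__main__': to([float(a) for a in sys.argv[1:4]])
E
python3 to.py .5336 .0237 .375
```

```text
t 0.7333 pos [ 0.2487 -0.573   0.3794] F [ 0.1 -0.4 -0.5] op 0.9965287867910739
dp units [26.24  3.32  0.19] turn [-0.0001 -0.0001  0.0007]
```

Request:
move_arm(turn=[[0, 0, 0], [0, 0, 0], [0, 0, 0], [0, 0, 0], [0, 0, 0], [0, 0, 0], [0, 0, 0], [0, 0, 0], [0, 0, 0], [0, 0, 0]], dp=[[1, 0.12, 0], [1, 0.12, 0], [1, 0.12, 0], [1, 0.12, 0], [1, 0.12, 0], [1, 0.12, 0], [1, 0.12, 0], [1, 0.12, 0], [1, 0.12, 0], [1, 0.12, 0]], jaw=[-1, -1, -1, -1, -1, -1, -1, -1, -1, -1])

```text
clock: 1.57
tool_pos: [0.3575, -0.3447, 0.3786]
eef_rot: [0.812, 0.583, -0.0, -0.0]
contact_force: [0.8, 0.2, 0.4]
opening: 0.999
```

Request:
move_arm(turn=[[0, 0, 0], [0, 0, 0], [0, 0, 0], [0, 0, 0], [0, 0, 0], [0, 0, 0], [0, 0, 0], [0, 0, 0], [0, 0, 0], [0, 0, 0]], dp=[[1, 0.12, 0], [1, 0.12, 0], [1, 0.12, 0], [1, 0.12, 0], [1, 0.12, 0], [1, 0.12, 0], [1, 0.12, 0], [1, 0.12, 0], [1, 0.12, 0], [1, 0.12, 0]], jaw=[-1, -1, -1, -1, -1, -1, -1, -1, -1, -1])

```text
clock: 2.4
tool_pos: [0.4658, -0.1176, 0.3786]
eef_rot: [0.812, 0.583, -0.0, -0.0]
contact_force: [-0.0, 0.3, -0.4]
opening: 1.002
```

```bash
python3 to.py .5336 .0237 .375
```

```text
t 2.4 pos [ 0.4658 -0.1176  0.3786] F [-0.   0.3 -0.4] op 1.001639219872552
dp units [6.22 0.76 0.14] turn [-0.0001  0.0001 -0.0003]
```

Request:
move_arm(turn=[[0, 0, 0], [0, 0, 0], [0, 0, 0], [0, 0, 0], [0, 0, 0], [0, 0, 0], [0, 0, 0], [0, 0, 0], [0, 0, 0]], dp=[[1, 0.13, 0], [1, 0.13, 0], [1, 0.13, 0], [1, 0.13, 0], [1, 0.13, 0], [1, 0.13, 0.14], [0.2, 0, 0.4], [0, 0, 0.4], [0, 0, 0]], jaw=[-1, -1, -1, -1, -1, -1, -1, -1, -1])

```text
clock: 3.15
tool_pos: [0.5319, 0.0206, 0.3526]
eef_rot: [0.812, 0.583, -0.003, -0.001]
contact_force: [-0.5, -0.3, -0.1]
opening: 1.001
```

Run:
```python
from to import *
import cv2
to([.5336,.0237,.187])
d=r.snapshot('wrist');cv2.imwrite('pics/w1.png',cv2.resize(d['frame'],(768,576)))
```

```text
t 3.15 pos [0.5319 0.0206 0.3526] F [-0.5 -0.3 -0.1] op 1.0010816805903566
dp units [0.16 0.05 6.62] turn [-0.0007  0.0006 -0.0003]
```

View pics/w1.png

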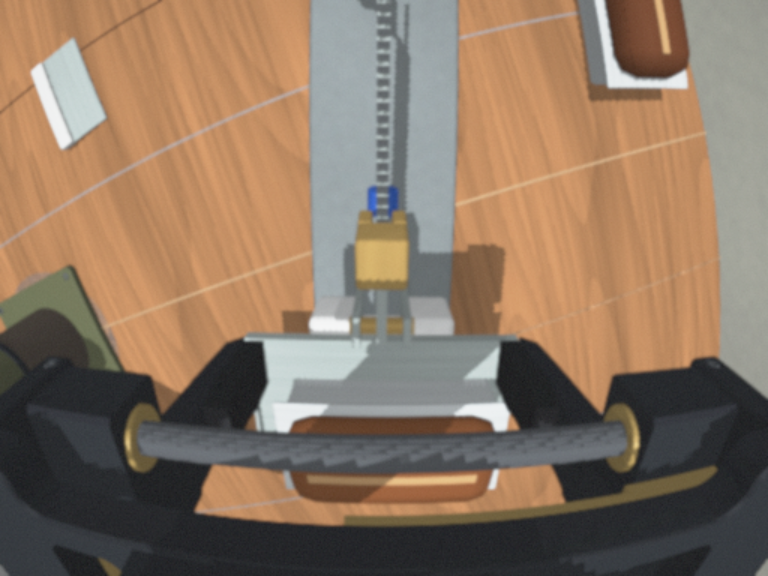

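Run:
```python
from to import *
s=r.get_state();d=r.snapshot('wrist')
for px in((382,254),(357,223),(408,223),(358,289),(407,289)):
    p=np.array(px)/1.5-d['mtx'][:2,2];rr=np.linalg.norm(p);a=rr/297.3186
    v=np.array([p[0]/rr*np.sin(a),-p[1]/rr*np.sin(a),-np.cos(a)])
    X=d['tool_from_camera'];M=R.from_quat(s['eef_rot'])
    o=M.apply(X[:3,3])+s['tool_pos'];w=M.apply(X[:3,:3]@v)
    print((o+w*(.2233-o[2])/w[2]).round(4))
```

```text
[0.535  0.0273 0.2233]
[0.5265 0.0515 0.2233]
[0.557  0.0412 0.2233]
[0.5124 0.0098 0.2233]
[ 5.429e-01 -5.000e-04  2.233e-01]
```

Request:
move_arm(turn=[[0, 0, 0], [0, 0, 0], [0, 0, 0], [0, 0, 0], [0, 0, 0], [0, 0, 0], [0, 0, 0], [0, 0, 0], [0, 0, 0], [0, 0, 0]], dp=[[0.22, 0.05, 0.6], [0, 0, 0.9], [0, 0, 0.9], [0, 0, 0.9], [0, 0, 0.9], [0, 0, 0.8], [0, 0, 0.7], [0, 0, 0.5], [0, 0, 0.3], [0, 0, 0]], jaw=[-1, -1, -1, -1, -1, -1, -1, -1, -1, -1])

```text
clock: 4.08
tool_pos: [0.5359, 0.0253, 0.1917]
eef_rot: [0.813, 0.583, -0.001, -0.0]
contact_force: [0.4, 0.2, 0.4]
opening: 0.999
```

Run:
```python
from to import *
import cv2
to([.535,.026,.188])
d=r.snapshot('scene');cv2.imwrite('pics/s2.png',cv2.resize(d['frame'][60:230,210:420],None,fx=3.5,fy=3.5,interpolation=cv2.INTER_CUBIC))
```

```text
t 4.0833 pos [0.5359 0.0253 0.1917] F [0.4 0.2 0.4] op 0.998805071570502
dp units [ 0.02 -0.04  0.15] turn [-0.0003  0.0003 -0.0005]
```

View pics/s2.png

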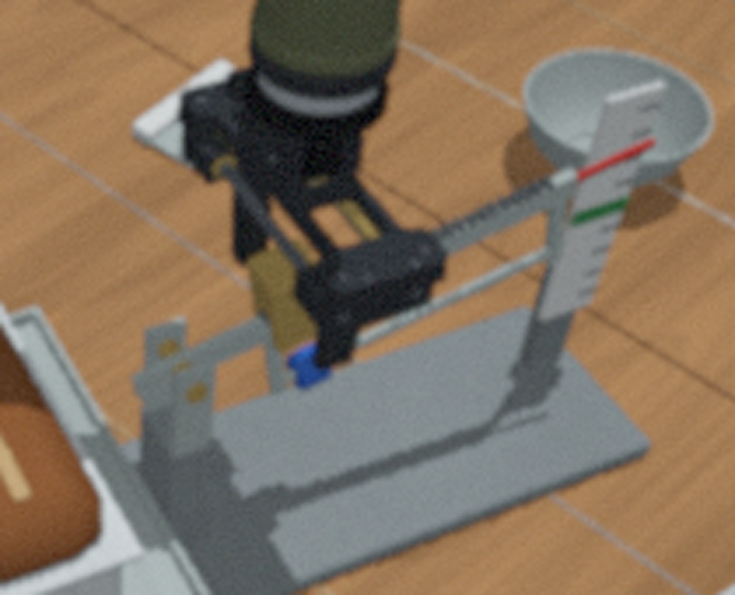

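Request:
move_arm(turn=[[0, 0, 0], [0, 0, 0], [0, 0, 0], [0, 0, 0], [0, 0, 0], [0, 0, 0], [0, 0, 0], [0, 0, 0], [0, 0, 0]], dp=[[0, 0, 0.12], [0, 0, 0], [0, 0, 0], [0, 0, 0], [0, 0, 0], [0, 0, 0], [0, 0, 0], [0, 0, 0], [0, 0, 0]], jaw=[0, 0.4, 1, 1, 1, 1, 1, 1, 1], newtons=15)

```text
clock: 4.88
tool_pos: [0.5338, 0.0278, 0.1892]
eef_rot: [0.812, 0.584, -0.002, -0.002]
contact_force: [-5.8, 2.7, 2.3]
opening: 0.385
```

```bash
python3 to.py .535 .026 .188
```

```text
t 4.8833 pos [0.5338 0.0278 0.1892] F [-5.8  2.7  2.3] op 0.38500199594351203
dp units [-0.05  0.07  0.05] turn [-0.0009  0.0002 -0.0001]
```

Request:
move_arm(turn=[[0, 0, 0], [0, 0, 0], [0, 0, 0], [0, 0, 0], [0, 0, 0], [0, 0, 0], [0, 0, 0], [0, 0, 0], [0, 0, 0], [0, 0, 0]], dp=[[0.2, -0.06, 0], [0.4, 0, 0.02], [0.4, 0, 0.03], [0.4, 0, 0.03], [0.4, 0, 0.04], [0.4, 0, 0.04], [0.4, 0, 0.04], [0.4, 0, 0.04], [0.4, 0, 0.04], [0.4, 0, 0.04]], jaw=[1, 1, 1, 1, 1, 1, 1, 1, 1, 1])

```text
clock: 5.72
tool_pos: [0.5648, 0.1176, 0.1813]
eef_rot: [0.812, 0.583, -0.001, -0.0]
contact_force: [-3.8, -2.3, 1.5]
opening: 0.383
```

Run:
```python
from to import *
import cv2
to([.535,.026,.188])
d=r.snapshot('scene');cv2.imwrite('pics/s3.png',cv2.resize(d['frame'][60:230,210:420],None,fx=3.5,fy=3.5,interpolation=cv2.INTER_CUBIC))
```

```text
t 5.7167 pos [0.5648 0.1176 0.1813] F [-3.8 -2.3  1.5] op 0.3833842580879114
dp units [-3.85  0.04 -0.26] turn [-0.0003  0.0003 -0.0003]
```

View pics/s3.png

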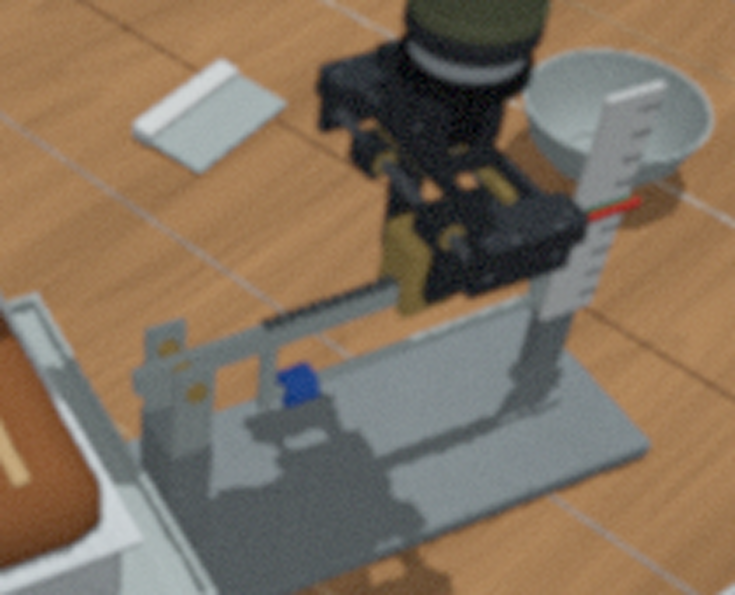

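Poise slid, the pointer (635,203) now lies about at the band, tare still in place. I release slowly, rise and let it settle.

Request:
move_arm(turn=[[0, 0, 0], [0, 0, 0], [0, 0, 0], [0, 0, 0], [0, 0, 0], [0, 0, 0], [0, 0, 0], [0, 0, 0], [0, 0, 0], [0, 0, 0]], dp=[[0, -0.04, 0], [0, -0.04, 0], [0, 0, 0], [0, 0, 0], [0, 0, 0], [0, 0, 0], [0, 0, 0], [0, 0, 0], [0, 0, 0], [0, 0, 0]], jaw=[1, 1, 0, 0, -0.5, -1, -1, -1, -1, -1])

```text
clock: 6.6
tool_pos: [0.5637, 0.1179, 0.1817]
eef_rot: [0.812, 0.583, -0.0, 0.0]
contact_force: [-0.0, 0.5, -0.4]
opening: 0.93
```

Request:
move_arm(turn=[[0, 0, 0], [0, 0, 0], [0, 0, 0], [0, 0, 0], [0, 0, 0], [0, 0, 0], [0, 0, 0], [0, 0, 0], [0, 0, 0], [0, 0, 0]], dp=[[0, 0, -0.3], [0, 0, -0.6], [0, 0, -0.8], [0, 0, -0.8], [0, 0, -0.8], [0, 0, -0.8], [0, 0, -0.8], [0, 0, -0.6], [0, 0, -0.5], [0, 0, 0]], jaw=[-1, -1, -1, -1, -1, -1, -1, -1, -1, -1])

```text
clock: 7.43
tool_pos: [0.565, 0.1188, 0.335]
eef_rot: [0.812, 0.583, 0.003, 0.001]
contact_force: [0.7, 0.4, 0.6]
opening: 0.998
```

Run:
```python
from to import *
import cv2
to([.535,.026,.188])
d=r.snapshot('scene');pickle.dump(d,open('scene4.pkl','wb'));cv2.imwrite('pics/s4.png',cv2.resize(d['frame'][60:230,210:420],None,fx=3.5,fy=3.5,interpolation=cv2.INTER_CUBIC))
cv2.imwrite('pics/s4b.png',cv2.resize(d['frame'][75:165,350:420],None,fx=6.5,fy=6.5,interpolation=cv2.INTER_CUBIC))
```

```text
t 7.4333 pos [0.565  0.1188 0.335 ] F [0.7 0.4 0.6] op 0.9982204070993526
dp units [-3.92  0.02  5.86] turn [ 0.0008 -0.0006 -0.0002]
```

View pics/s4.png

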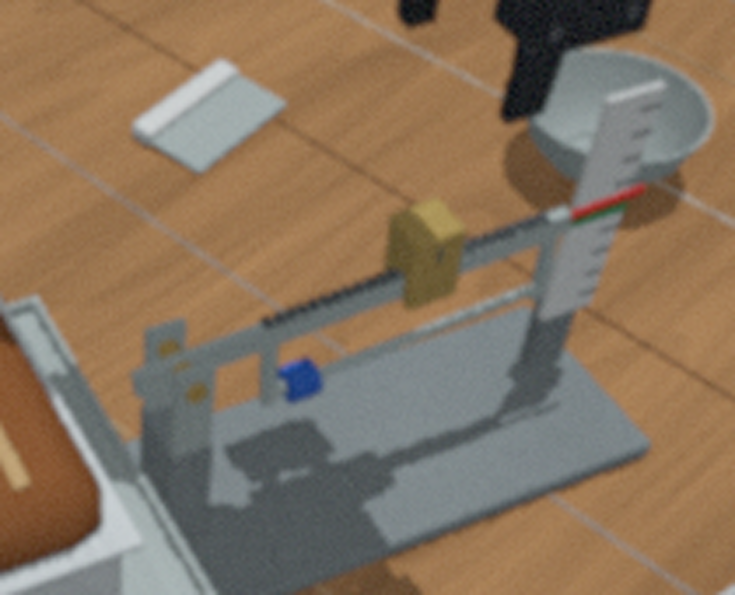

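View pics/s4b.png

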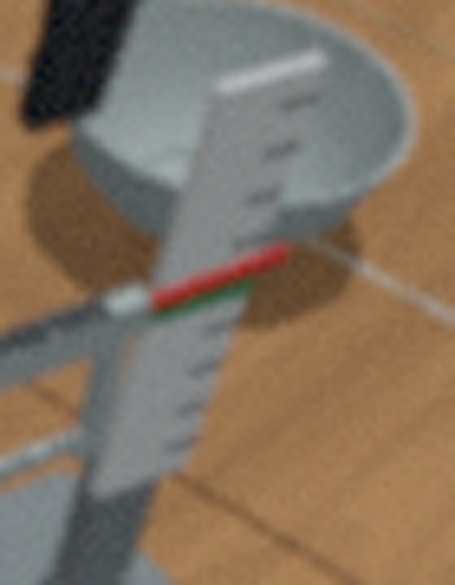

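Request:
move_arm(turn=[[0, 0, 0], [0, 0, 0], [0, 0, 0], [0, 0, 0], [0, 0, 0], [0, 0, 0], [0, 0, 0], [0, 0, 0], [0, 0, 0]], dp=[[0, -0.6, 0], [0, -0.9, 0], [0, -0.9, 0], [0, -0.9, 0], [0, -0.9, 0], [0, -0.9, 0], [0, -0.7, 0], [0, -0.3, 0], [0, 0, 0]], jaw=[-1, -1, -1, -1, -1, -1, -1, -1, -1])

```text
clock: 8.23
tool_pos: [0.4176, 0.167, 0.3314]
eef_rot: [0.812, 0.584, -0.001, 0.0]
contact_force: [-0.9, 0.7, 0.5]
opening: 1.0
```

Run:
```python
from to import *
import cv2
to([.535,.026,.188])
for n in('scene','top'):
    d=r.snapshot(n);pickle.dump(d,open(n+'5.pkl','wb'));f=d['frame']
    if n=='top': f=f[140:260,20:240];k=3.6
    else:f=f[75:215,240:420];k=4.2
    cv2.imwrite(f'pics/{n}5.png',cv2.resize(f,None,fx=k,fy=k,interpolation=cv2.INTER_CUBIC))
```

```text
t 8.2333 pos [0.4176 0.167  0.3314] F [-0.9  0.7  0.5] op 0.9997898094417538
dp units [-3.85  6.25  5.74] turn [-0.0001  0.0002  0.0002]
```

View pics/scene5.png

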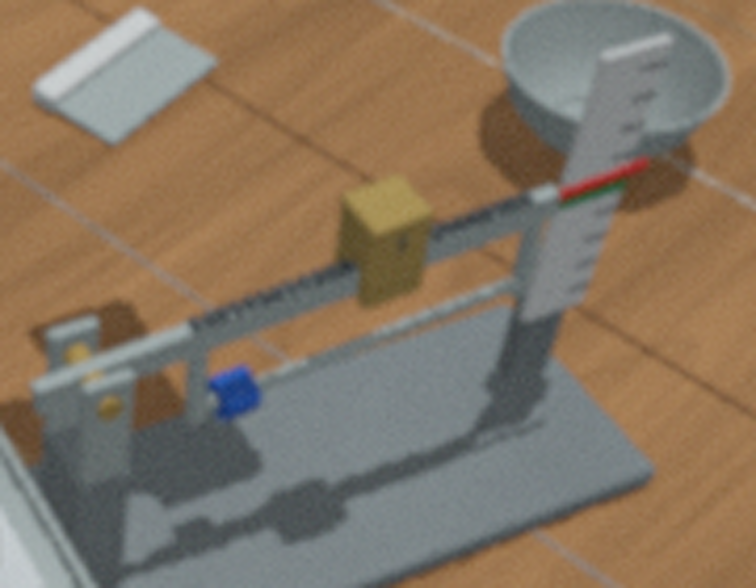

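View pics/top5.png

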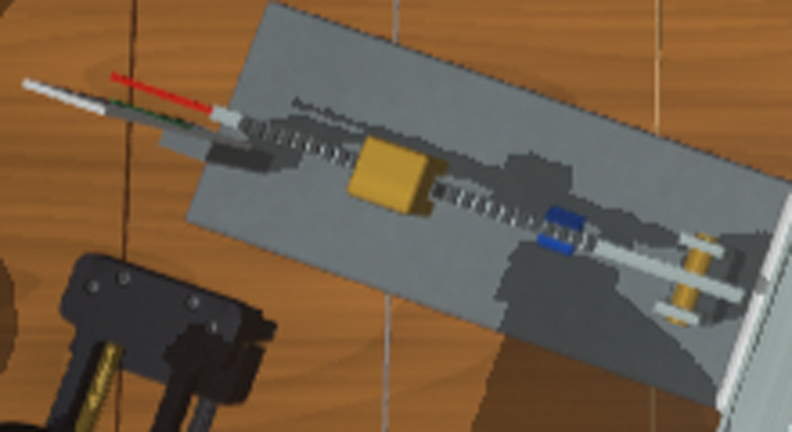

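Run:
```python
from h import *
T=pickle.load(open('top0.pkl','rb'));S=pickle.load(open('scene0.pkl','rb'))
t=lambda a:(np.array(a)+.5)/3.6-.5+[20,140]
g=lambda a:(np.array(a)+.5)/4.2-.5+[240,75]
O=[(t([[541,197],[603,213],[583,276],[522,256]]),g([[265,260],[212,298],[173,260],[226,224]]),t([[86,69]]),g([[660,107]])),
   (t([[368,136],[432,158],[410,216],[348,195]]),g([[432,214],[378,237],[341,203],[398,177]]),t([[112,75]]),g([[648,162]]))]
tp=t([[693,280]]);sp=g([[92,380]])
def res(v,w):
    px,py,psi,h,th0,d0,th1,d1,gx,gy,gz=v;o=[]
    for (a,b,c,e),th,d in((O[0],th0,d0),(O[1],th1,d1)):
        C,tip,c0=pts((px,py,psi,th,d,h))
        o+=[proj(T,C)-a,proj(S,C)-b,(proj(T,tip)-c)*2,(proj(S,tip)-e)*2]
    o+=[.5*(proj(T,c0)-tp),.5*(proj(S,c0)-sp)]
    G=np.array([gx,gy,gz]);o+=[proj(T,G)-t([[108,104]]),proj(S,G)-g([[628,182]])]
    return np.append(np.concatenate([q.ravel() for q in o]),w*(th0-th1-1.25*(d1-d0)))
for w in(0,300):
    s=least_squares(res,[.51,-.04,1.25,.02,.12,.07,.02,.17,.6,.25,.2],args=(w,),x_scale=.05)
    v=s.x;print(v.round(4),s.cost,'tip',pts((v[0],v[1],v[2],v[6],v[7],v[3]))[1], 'resid',np.round(s.fun,1))
```

```text
[ 0.5113 -0.0417  1.2433  0.0096  0.1552  0.0745  0.0427  0.1676  0.6082
  0.2956  0.1631] 14.894122120383656 tip [0.62045852 0.27952301 0.1941099 ] resid [ 0.3 -0.8  1.1  1.   0.6  0.3 -0.5 -0.3  1.   1.  -2.  -1.1 -0.5 -2.4
  2.1 -0.6 -0.   0.3  0.4  0.3  0.6 -0.5  0.6 -0.4  0.5  0.1 -0.1 -0.2
  1.3  0.9 -0.3  0.6  0.  -1.   0.7  0.2 -0.   1.   0.2 -0.4 -0.1 -0.3
  0.2 -0.4  0.3  0.4  0.6 -0.1 -0. ]
[ 0.5114 -0.0417  1.2435  0.0092  0.1579  0.0746  0.0429  0.1675  0.6082
  0.2956  0.1631] 15.06171008310996 tip [0.62047618 0.27955846 0.19370803] resid [ 0.3 -0.8  1.1  1.   0.6  0.3 -0.5 -0.4  1.   0.9 -1.9 -1.1 -0.5 -2.4
  2.1 -0.6 -0.2  0.3  0.5 -0.   0.6 -0.5  0.6 -0.4  0.6  0.1 -0.  -0.2
  1.3  0.9 -0.3  0.6 -0.  -1.   0.7  0.2  0.1  1.   0.1 -0.1 -0.1 -0.3
  0.2 -0.4  0.3  0.4  0.6 -0.1 -0.3]
```

Run:
```python
from h import *
T=pickle.load(open('top0.pkl','rb'));S=pickle.load(open('scene0.pkl','rb'))
t=lambda a:(np.array(a)+.5)/3.6-.5+[20,140]
g=lambda a:(np.array(a)+.5)/4.2-.5+[240,75]
def ray(d,p):
    k=(p-d['mtx'][:2,2])/d['mtx'][0,0];v=R.from_quat(d['orientation']).apply([k[0],-k[1],-1]);return d['origin'],v/np.linalg.norm(v)
def tri(a,b):
    o1,v1=ray(T,t(a));o2,v2=ray(S,g(b))
    k=np.linalg.lstsq(np.array([v1,-v2]).T,o2-o1,rcond=None)[0]
    A=o1+k[0]*v1;B=o2+k[1]*v2;return (A+B)/2,np.linalg.norm(A-B)
for n,a,b in(('plate out',(22,82),(672,38)),('plate in',(103,108),(603,55)),('redin0',(192,106),(568,150)),('tip0',(86,69),(660,107)),('redin1',(213,111),(562,195)),('tip1',(112,75),(648,162)),('beam inner0',(743,297),(36,392)),('beam inner1',(743,297),(36,386)),('pinR',(707,237),(110,405)),('pinL',(680,322),(78,355))):
    P,e=tri(a,b);print(n,P.round(4),round(e,4))
po,_=tri((22,82),(672,38));pi,_=tri((103,108),(603,55))
for off in(0,.003):
  nrm=np.array([np.sin(1.2435),-np.cos(1.2435),0]);base=(po+pi)/2+off*nrm
  for n,p in(('band out',(628,182)),('band in',(563,198)),('top out',(672,38)),('plate bot',(585,305)),('bot in',(523,320))):
    o,v=ray(S,g(p));print(off,n,(o+v*(((base-o)@nrm)/(v@nrm))).round(4))
```

```text
plate out [0.6069 0.2907 0.2627] 0.0026
plate in [0.593  0.2468 0.2663] 0.0036
redin0 [0.6004 0.2218 0.2221] 0.0017
tip0 [0.6189 0.2743 0.2328] 0.0006
redin1 [0.6024 0.2245 0.1907] 0.0007
tip1 [0.6211 0.2791 0.1943] 0.0009
beam inner0 [ 0.5004 -0.0709  0.1717] 0.0008
beam inner1 [ 0.5004 -0.0712  0.1763] 0.0006
pinR [ 0.5335 -0.0509  0.1736] 0.0025
pinL [ 0.4877 -0.0325  0.1614] 0.0047
0 band out [0.6081 0.2925 0.1644]
0 band in [0.5931 0.2484 0.1689]
0 top out [0.6066 0.2884 0.2632]
0 plate bot [0.608  0.2923 0.0676]
0 bot in [0.5926 0.247  0.0742]
0.003 band out [0.6098 0.2883 0.1679]
0.003 band in [0.5949 0.2444 0.1724]
0.003 top out [0.6084 0.2841 0.2662]
0.003 plate bot [0.6097 0.2881 0.0716]
0.003 bot in [0.5944 0.243  0.0782]
```

```bash
python3 to.py .5642 .1165 .19
```

```text
t 8.3333 pos [0.4199 0.1663 0.3315] F [ 0.4  0.5 -0.2] op 0.9986238852964643
dp units [-0.04  6.1   5.66] turn [ 0.0001  0.     -0.0003]
```

Request:
move_arm(turn=[[0, 0, 0], [0, 0, 0], [0, 0, 0], [0, 0, 0], [0, 0, 0], [0, 0, 0], [0, 0, 0], [0, 0, 0], [0, 0, 0]], dp=[[0, 0.6, 0], [0, 0.9, 0], [0, 0.9, 0], [0, 0.9, 0], [0, 0.9, 0], [0, 0.9, 0], [0, 0.7, 0], [0, 0.3, 0], [0, 0, 0]], jaw=[-1, -1, -1, -1, -1, -1, -1, -1, -1])

```text
clock: 9.08
tool_pos: [0.5657, 0.1161, 0.3307]
eef_rot: [0.813, 0.582, -0.0, 0.0]
contact_force: [-0.5, -0.2, 0.0]
opening: 0.996
```

```bash
python3 to.py .5642 .1165 .19
```

```text
t 9.0833 pos [0.5657 0.1161 0.3307] F [-0.5 -0.2  0. ] op 0.9961882148379457
dp units [-0.   -0.06  5.63] turn [-0.      0.0001 -0.0009]
```

Request:
move_arm(turn=[[0, 0, 0], [0, 0, 0], [0, 0, 0], [0, 0, 0], [0, 0, 0], [0, 0, 0], [0, 0, 0], [0, 0, 0], [0, 0, 0]], dp=[[0, -0.06, 0.5], [0, 0, 0.8], [0, 0, 0.9], [0, 0, 0.9], [0, 0, 0.9], [0, 0, 0.8], [0, 0, 0.5], [0, 0, 0.3], [0, 0, 0]], jaw=[-1, -1, -1, -1, -1, -1, -1, -1, -1])

```text
clock: 9.83
tool_pos: [0.5608, 0.1184, 0.1904]
eef_rot: [0.812, 0.584, -0.002, -0.001]
contact_force: [-0.5, 0.3, -0.8]
opening: 1.005
```

Request:
move_arm(turn=[[0, 0, 0], [0, 0, 0], [0, 0, 0], [0, 0, 0], [0, 0, 0], [0, 0, 0], [0, 0, 0], [0, 0, 0]], dp=[[0, 0, 0], [0, 0, 0], [0, 0, 0], [0, 0, 0], [0, 0, 0], [0, 0, 0], [0, 0, 0], [0, 0, 0]], jaw=[0, 0.4, 1, 1, 1, 1, 1, 1], newtons=15)

```text
clock: 10.5
tool_pos: [0.5633, 0.1181, 0.1919]
eef_rot: [0.812, 0.583, 0.001, 0.001]
contact_force: [7.3, -3.7, 0.6]
opening: 0.418
```

```bash
python3 to.py .5817 .1676 .1785
```

```text
t 10.5 pos [0.5633 0.1181 0.1919] F [ 7.3 -3.7  0.6] op 0.4181845083400835
dp units [2.11 0.06 0.54] turn [ 0.0003 -0.0001 -0.0003]
```

Request:
move_arm(turn=[[0, 0, 0], [0, 0, 0], [0, 0, 0]], dp=[[0, 0.08, 0], [0, 0, 0], [0, 0, 0]], jaw=[1, 1, 1])

```text
clock: 10.75
tool_pos: [0.5648, 0.1176, 0.1918]
eef_rot: [0.812, 0.583, 0.0, 0.0]
contact_force: [1.6, -0.5, 0.8]
opening: 0.384
```

```bash
python3 to.py .5817 .1676 .1785
```

```text
t 10.75 pos [0.5648 0.1176 0.1918] F [ 1.6 -0.5  0.8] op 0.38400157655461814
dp units [2.11 0.   0.53] turn [ 0.0002 -0.     -0.0003]
```

Request:
move_arm(turn=[[0, 0, 0], [0, 0, 0], [0, 0, 0], [0, 0, 0], [0, 0, 0], [0, 0, 0], [0, 0, 0], [0, 0, 0], [0, 0, 0]], dp=[[0.2, 0.01, 0.04], [0.3, 0, 0.06], [0.3, 0, 0.08], [0.3, 0, 0.08], [0.3, 0, 0.08], [0.3, 0, 0.08], [0.3, 0, 0.08], [0.2, 0, 0], [0, 0, 0]], jaw=[1, 1, 1, 1, 1, 1, 1, 1, 1])

```text
clock: 11.5
tool_pos: [0.5836, 0.1722, 0.1793]
eef_rot: [0.812, 0.584, 0.002, -0.0]
contact_force: [3.9, -1.6, 0.5]
opening: 0.382
```

```bash
python3 to.py .5817 .1676 .1785
```

```text
t 11.5 pos [0.5836 0.1722 0.1793] F [ 3.9 -1.6  0.5] op 0.38238965355179655
dp units [-0.2  -0.01  0.03] turn [ 0.0003 -0.0005 -0.0001]
```

Request:
move_arm(turn=[[0, 0, 0], [0, 0, 0], [0, 0, 0], [0, 0, 0], [0, 0, 0], [0, 0, 0], [0, 0, 0], [0, 0, 0], [0, 0, 0]], dp=[[0, 0.05, 0], [0, 0, 0], [0, 0, 0], [0, 0, 0], [0, 0, 0], [0, 0, 0], [0, 0, 0], [0, 0, 0], [0, 0, 0]], jaw=[1, 1, 0, 0, -0.5, -1, -1, -1, -1])

```text
clock: 12.25
tool_pos: [0.5831, 0.1693, 0.1792]
eef_rot: [0.812, 0.583, -0.0, 0.0]
contact_force: [0.6, -0.4, 0.4]
opening: 0.853
```

Request:
move_arm(turn=[[0, 0, 0], [0, 0, 0], [0, 0, 0], [0, 0, 0], [0, 0, 0], [0, 0, 0], [0, 0, 0], [0, 0, 0], [0, 0, 0], [0, 0, 0]], dp=[[0, 0, -0.3], [0, 0, -0.6], [0, 0, -0.8], [0, 0, -0.8], [0, 0, -0.8], [0, 0, -0.8], [0, 0, -0.8], [0, 0, -0.6], [0, 0, -0.5], [0, 0, 0]], jaw=[-1, -1, -1, -1, -1, -1, -1, -1, -1, -1])

```text
clock: 13.08
tool_pos: [0.5844, 0.1703, 0.3326]
eef_rot: [0.812, 0.583, 0.003, 0.001]
contact_force: [0.4, 0.6, 0.5]
opening: 1.001
```

Request:
move_arm(turn=[[0, 0, 0], [0, 0, 0], [0, 0, 0], [0, 0, 0], [0, 0, 0], [0, 0, 0], [0, 0, 0], [0, 0, 0], [0, 0, 0]], dp=[[0, -0.6, 0], [0, -0.9, 0], [0, -0.9, 0], [0, -0.9, 0], [0, -0.9, 0], [0, -0.9, 0], [0, -0.7, 0], [0, -0.3, 0], [0, 0, 0]], jaw=[-1, -1, -1, -1, -1, -1, -1, -1, -1])

```text
clock: 13.83
tool_pos: [0.4371, 0.2187, 0.3292]
eef_rot: [0.811, 0.584, -0.0, 0.0]
contact_force: [0.2, 0.3, -0.0]
opening: 0.999
```

Run:
```python
from to import *
import cv2
to([.5817,.1676,.1785])
for n in('scene','top'):
    d=r.snapshot(n);pickle.dump(d,open(n+'6.pkl','wb'));f=d['frame']
    if n=='top': f=f[140:260,20:240];k=3.6
    else:f=f[75:215,240:420];k=4.2
    cv2.imwrite(f'pics/{n}6.png',cv2.resize(f,None,fx=k,fy=k,interpolation=cv2.INTER_CUBIC))
```

```text
t 13.8333 pos [0.4371 0.2187 0.3292] F [ 0.2  0.3 -0. ] op 0.9992381354517685
dp units [-0.1   6.14  6.02] turn [-0.0001  0.0001  0.0002]
```

View pics/scene6.png

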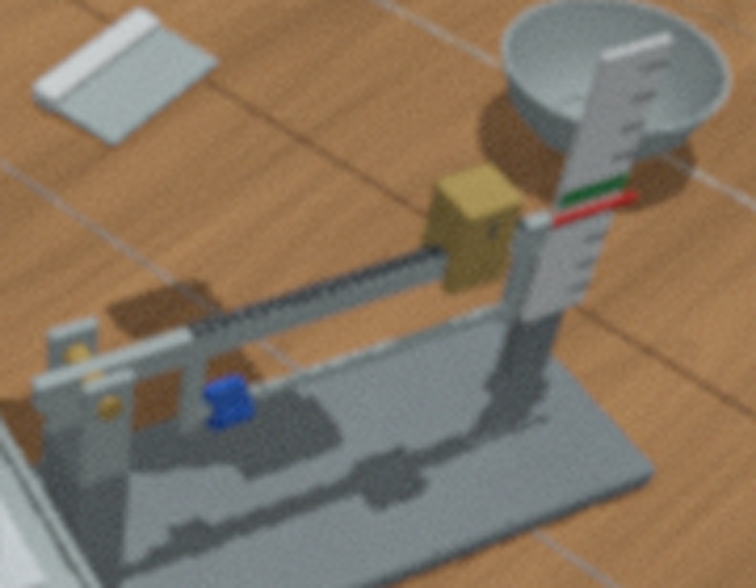

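View pics/top6.png

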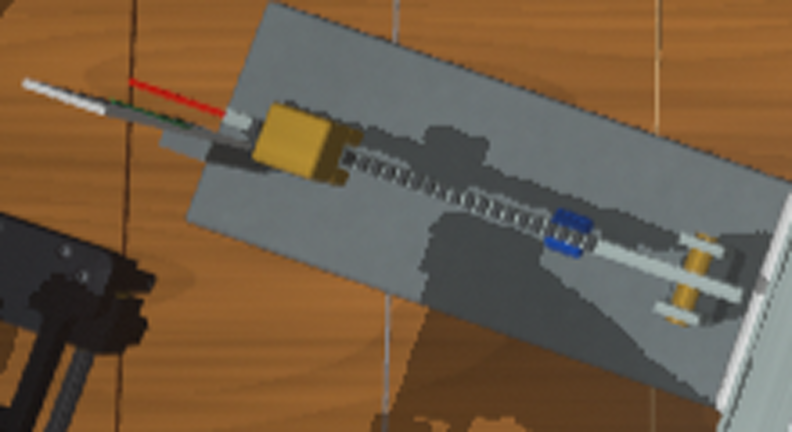

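Run:
```python
from h import *
T=pickle.load(open('top0.pkl','rb'));S=pickle.load(open('scene0.pkl','rb'))
t=lambda a:(np.array(a)+.5)/3.6-.5+[20,140]
g=lambda a:(np.array(a)+.5)/4.2-.5+[240,75]
def ray(d,p):
    k=(p-d['mtx'][:2,2])/d['mtx'][0,0];v=R.from_quat(d['orientation']).apply([k[0],-k[1],-1]);return d['origin'],v/np.linalg.norm(v)
def tri(a,b):
    o1,v1=ray(T,t(a));o2,v2=ray(S,g(b))
    k=np.linalg.lstsq(np.array([v1,-v2]).T,o2-o1,rcond=None)[0]
    A=o1+k[0]*v1;B=o2+k[1]*v2;return (A+B)/2,np.linalg.norm(A-B)
for n,a,b in(('tip1',(112,75),(648,162)),('tip2',(130,82),(635,197)),('redin2',(225,115),(553,221)),('beam inner2',(743,297),(36,384)),
 ('poisetop c',(291,143),(478,191))):
    P,e=tri(a,b);print(n,P.round(4),round(e,4))
O=[(t([[541,197],[603,213],[583,276],[522,256]]),g([[265,260],[212,298],[173,260],[226,224]]),t([[86,69]]),g([[660,107]])),
   (t([[368,136],[432,158],[410,216],[348,195]]),g([[432,214],[378,237],[341,203],[398,177]]),t([[112,75]]),g([[648,162]])),
   (t([[272,102],[337,121],[317,182],[253,159]]),g([[523,201],[473,219],[433,182],[485,165]]),t([[130,82]]),g([[635,197]]))]
ri=[(t([[192,106]]),g([[568,150]])),(t([[213,111]]),g([[562,195]])),(t([[225,115]]),g([[553,221]]))]
def res(v,w,hfix):
    px,py,psi,h,zp,L=v[:6];o=[];ths=v[6:9];ds=v[9:12]
    if hfix is not None:h=hfix
    dz=np.array([0,0,zp])
    for (a,b,c,e),th,d,rr in zip(O,ths,ds,ri):
        C,tip,c0=pts((px,py,psi,th,d,h)); u=frame(psi,th)[0]
        inn=tip-L*u+dz;C=C+dz;tip=tip+dz
        o+=[proj(T,C)-a,proj(S,C)-b,(proj(T,tip)-c)*2,(proj(S,tip)-e)*2,proj(T,inn)-rr[0],proj(S,inn)-rr[1]]
    k=[ths[0]-ths[1]-1.25*(ds[1]-ds[0]),ths[1]-ths[2]-1.25*(ds[2]-ds[1])]
    return np.concatenate([q.ravel() for q in o]+[w*np.array(k),[zp/.002]])
for w in(0,200):
  for hf in(None,0.):
    s=least_squares(res,[.51,-.04,1.25,.0,0,.06,.18,.07,0,.07,.17,.22],args=(w,hf),x_scale=.05)
    J=np.linalg.pinv(s.jac.T@s.jac);print(w,hf,s.x.round(4),s.cost.round(2),'sd th2',np.sqrt(J[8,8]).round(4))
```

```text
tip1 [0.6211 0.2791 0.1943] 0.0009
tip2 [0.6204 0.2811 0.168 ] 0.002
redin2 [0.602  0.2253 0.1716] 0.0003
beam inner2 [ 0.5004 -0.0712  0.1778] 0.0006
poisetop c [0.5818 0.172  0.2114] 0.002
0 None [ 0.5117 -0.0412  1.2444  0.0029 -0.0025  0.0573  0.1828  0.0671 -0.0041
  0.0756  0.1677  0.2232] 18.63 sd th2 0.0098
0 0.0 [ 0.5119 -0.0411  1.2451 -1.3956 -0.0033  0.0571  0.1938  0.077   0.0051
  0.076   0.1677  0.2228] 19.32 sd th2 0.0058
200 None [ 0.5117 -0.0412  1.2444  0.003  -0.0024  0.0573  0.1817  0.066  -0.0045
  0.0755  0.1677  0.2232] 18.68 sd th2 0.0096
200 0.0 [ 0.5119 -0.0411  1.2452 -1.3956 -0.0032  0.0571  0.1925  0.0764  0.0054
  0.0759  0.1677  0.2228] 19.5 sd th2 0.0057
```

```bash
python3 to.py .69 .19 .38
```

```text
t 13.9333 pos [0.4395 0.2177 0.3291] F [ 0.6 -0.1 -0.2] op 0.9985123810078529
dp units [ 2.16  9.85 -2.03] turn [ 0.0001  0.     -0.0003]
```

Request:
move_arm(turn=[[0, 0, 0], [0, 0, 0], [0, 0, 0], [0, 0, 0], [0, 0, 0], [0, 0, 0], [0, 0, 0], [0, 0, 0], [0, 0, 0], [0, 0, 0]], dp=[[0, 0, -0.6], [0, 0.6, -0.9], [0.2, 1, -0.5], [0.3, 1, 0], [0.3, 1, 0], [0.3, 1, 0], [0.3, 1, 0], [0.3, 1, 0], [0.3, 1, 0], [0.2, 1, 0]], jaw=[0, 1, 1, 1, 1, 1, 1, 1, 1, 1])

```text
clock: 14.77
tool_pos: [0.6624, 0.2002, 0.3783]
eef_rot: [0.813, 0.582, -0.0, 0.0]
contact_force: [0.5, -0.2, 0.9]
opening: 0.265
```

Request:
move_arm(turn=[[0, 0, 0], [0.0185, 0, 0], [0.0185, 0, 0], [0.0185, 0, 0], [0.0185, 0, 0], [0.0185, 0, 0], [0.0185, 0, 0], [0, 0, 0]], dp=[[0, 0.8, 0], [0, 0.2, 0], [0, 0, 0], [0, 0, 0], [0, 0, 0], [0, 0, 0], [0, 0, 0], [0, 0, 0]], jaw=[1, 1, 1, 1, 1, 1, 1, 1])

```text
clock: 15.43
tool_pos: [0.6466, 0.1846, 0.3501]
eef_rot: [0.775, 0.542, -0.183, -0.267]
contact_force: [-0.6, 0.2, -1.5]
opening: 0.004
```

Run:
```python
from to import *
import cv2
to([.675,.199,.262])
s=r.get_state();d=r.snapshot('wrist');pickle.dump((s,d),open('w7.pkl','wb'));cv2.imwrite('pics/w7.png',cv2.resize(d['frame'],(768,576)));print(s['q'].round(2))
```

```text
t 15.4333 pos [0.6466 0.1846 0.3501] F [-0.6  0.2 -1.5] op 0.0044681339166658075
dp units [0.91 2.85 2.26] turn [-0.1048 -0.0025 -0.0041]
[-0.13  1.08 -0.31  0.51 -0.16  2.09 -0.75]
```

View pics/w7.png

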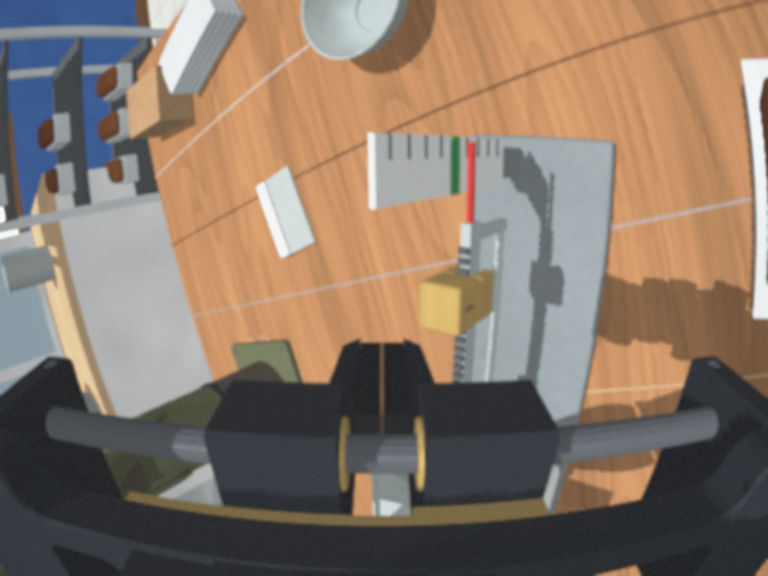

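```bash
cat > rel.py <<'E'
from h import *
def ray(d,p):
    k=(p-d['mtx'][:2,2])/d['mtx'][0,0];v=R.from_quat(d['orientation']).apply([k[0],-k[1],-1]);return d['origin'],v
def wray(s,d,px):
    p=np.array(px)/1.5-d['mtx'][:2,2];rr=np.linalg.norm(p);a=rr/d['mtx'][0,0]
    v=np.array([p[0]/rr*np.sin(a),-p[1]/rr*np.sin(a),-np.cos(a)])
    X=d['tool_from_camera'];M=R.from_quat(s['eef_rot'])
    return M.apply(X[:3,3])+s['tool_pos'],M.apply(X[:3,:3]@v)
U=np.array([np.cos(1.2445),np.sin(1.2445),0]);N=np.array([U[1],-U[0],0]);P0=.4814
def hit(ov):
    o,v=ov;q=o+v*((P0-o@N)/(v@N));return np.round([q@U,q[2]],4)
E
python3 - <<'E'
from rel import *
S=pickle.load(open('scene0.pkl','rb'));s,d=pickle.load(open('w7.pkl','rb'))
g=lambda a:(np.array(a)+.5)/4.2-.5+[240,75]
for n,p in(('band o',(628,182)),('band i',(563,198)),('ptr o',(635,197)),('ptr i',(553,221)),('top o',(672,38)),('top i',(603,55)),('bot o',(585,305)),('bot i',(523,320))):print('S',n,hit(ray(S,g(p))))
for n,p in(('band o',(456,138)),('band i',(455,193)),('ptr o',(471,142)),('ptr i',(470,222)),('top o',(370,132)),('top i',(372,208)),('t1',(390,148)),('t2',(408,148)),('t3',(426,148)),('t4',(441,148)),('b',(489,148)),('b',(499,148))):print('W',n,hit(wray(s,d,p)))
o,v=wray(s,d,(471,180));print(o@N,o[2],'tanW',(o[2]-.17)/(o@N-.4973),'tanS',(S['origin'][2]-.17)/(S['origin']@N-.4973))
E
```

```text
S band o [0.473  0.1635]
S band i [0.4262 0.1681]
S ptr o [0.4829 0.1489]
S ptr i [0.424  0.1519]
S top o [0.4685 0.2624]
S top i [0.4228 0.2652]
S bot o [0.4727 0.0665]
S bot i [0.4247 0.0732]
W band o [0.4681 0.1622]
W band i [0.4257 0.1635]
W ptr o [0.4655 0.1365]
W ptr i [0.3994 0.1365]
W top o [0.4699 0.2652]
W top i [0.4255 0.2648]
W t1 [0.4604 0.2463]
W t2 [0.4603 0.227 ]
W t3 [0.4602 0.2053]
W t4 [0.4603 0.185 ]
W b [0.461  0.1007]
W b [0.4613 0.0779]
0.64479655394128 0.4661117518061779 tanW 2.007584203791387 tanS 1.1868858195449616
```

Request:
move_arm(turn=[[-0.018, 0, 0], [-0.004, 0, 0], [0, 0, 0], [0, 0, 0], [0, 0, 0], [0, 0, 0], [0, 0, 0], [0, 0, 0]], dp=[[0, 0, 0], [0, 0.2, 0], [0, 0.6, 0.4], [0, 0.6, 0.6], [0, 0.6, 0.6], [0, 0.6, 0.6], [0, 0.2, 0.2], [0, 0, 0]], jaw=[1, 1, 1, 1, 1, 1, 1, 1])

```text
clock: 16.15
tool_pos: [0.6761, 0.1818, 0.2685]
eef_rot: [0.789, 0.559, -0.139, -0.214]
contact_force: [0.2, -0.5, 0.1]
opening: 0.008
```

Run:
```python
from to import *
import cv2
to([.675,.175,.262])
s=r.get_state();d=r.snapshot('wrist');pickle.dump((s,d),open('w8.pkl','wb'));cv2.imwrite('pics/w8.png',cv2.resize(d['frame'],(768,576)));print(s['q'].round(2))
cv2.imwrite('pics/w8b.png',cv2.resize(d['frame'][40:200,220:380],None,fx=3.75,fy=3.75,interpolation=cv2.INTER_CUBIC))
```

```text
t 16.15 pos [0.6761 0.1818 0.2685] F [ 0.2 -0.5  0.1] op 0.007792915021652616
dp units [-0.28  0.17  0.2 ] turn [-0.0821 -0.0039 -0.0024]
[-0.13  1.08 -0.29  0.68 -0.07  1.81 -0.66]
```

View pics/w8.png

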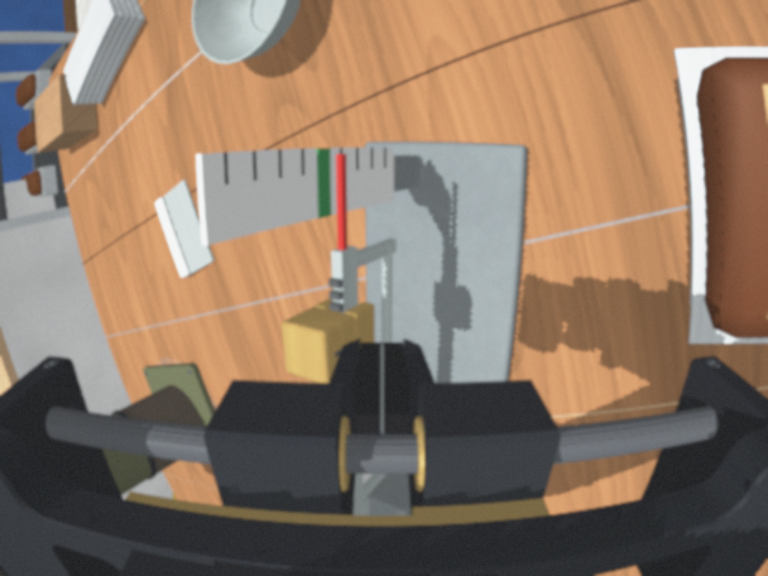

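View pics/w8b.png

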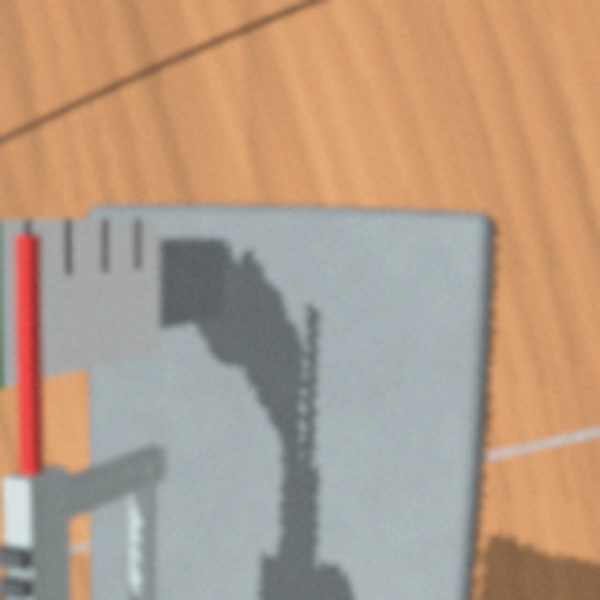

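Run:
```python
import cv2,pickle
s,d=pickle.load(open('w8.pkl','rb'))
cv2.imwrite('pics/w8c.png',cv2.resize(d['frame'][90:190,125:275],None,fx=5,fy=5,interpolation=cv2.INTER_CUBIC))
s,d=pickle.load(open('w7.pkl','rb'))
cv2.imwrite('pics/w7c.png',cv2.resize(d['frame'][80:180,240:360],None,fx=5,fy=5,interpolation=cv2.INTER_CUBIC))
```

```text
(no output)
```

View pics/w8c.png

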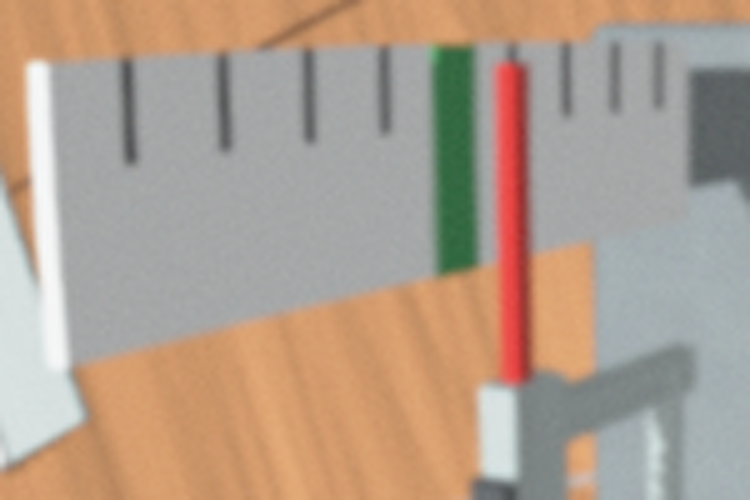

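View pics/w7c.png

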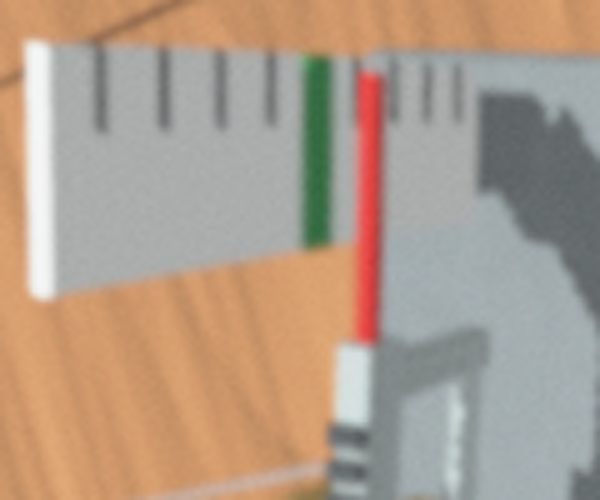

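Run:
```python
from rel import *
s,d=pickle.load(open('w8.pkl','rb'));f=lambda a:(np.array(a)/5+[125,90])*1.5
for n,p in(('band',(457,150)),('band o',(454,50)),('band i',(458,268)),('ptr',(512,150)),('ptr o',(510,70)),('ptr i',(515,375)),('top',(45,150)),('t1',(129,110)),('t4',(385,90)),('b1',(512,52)),('b4',(659,75))):print(n,hit(wray(s,d,f(p))))
o,v=wray(s,d,f((512,150)));tw8=(o[2]-.17)/(o@N-.4973);print(tw8)
s,d=pickle.load(open('w7.pkl','rb'));f=lambda a:(np.array(a)/5+[240,80])*1.5
for n,p in(('band',(317,150)),('ptr',(369,150)),('ptr o',(370,80)),('ptr i',(367,338)),('t1',(101,90)),('t4',(270,90)),('b1',(356,62)),('b4',(459,90))):print(n,hit(wray(s,d,f(p))))
```

```text
band [0.4477 0.1644]
band o [0.4673 0.1646]
band i [0.4245 0.1651]
ptr [0.4464 0.1456]
ptr o [0.4629 0.1458]
ptr i [0.3992 0.1464]
top [0.4562 0.2637]
t1 [0.4606 0.2471]
t4 [0.4603 0.1858]
b1 [0.4665 0.145 ]
b4 [0.4605 0.0836]
1.4342037825756677
band [0.4473 0.1637]
ptr [0.4467 0.1369]
ptr o [0.4639 0.1365]
ptr i [0.3999 0.1363]
t1 [0.461 0.246]
t4 [0.461 0.185]
b1 [0.4681 0.1441]
b4 [0.4622 0.081 ]
```

```bash
python3 -c "
from plant import r
print(r.get_state()['contact_force'],r.finish_job())"
```

```text
the job is handed in; nothing more can be done
[1.00215886 0.39125119 0.25742941] None
```

The job is handed in at about 16 s, with the poise released and the beam resting close to level. I gripped the brass poise and slid it outward twice, about 92 mm and then 55 mm, then let go and moved the gripper clear.

**Level:** Two wrist views (0.7 s apart) and the scene camera, corrected for the pointer standing about 14 mm in front of the plate, put the pointer about 1.4 mm above the band's middle. That is a tilt of about +0.004 rad, well inside the 0.02 limit.

**Estimates that disagreed:**
- A separate fit of the scene and top images put the tilt between -0.005 and +0.005 rad, give or take about 0.01.
- The gap to the plate read from the top view alone was 16 mm. With that gap the pointer would be 4–6 mm above the middle (0.012–0.017 rad), still within the limit but with little to spare.

**First slide fell short:** My first tilt estimate was 0.118 rad. The later fit put it at about 0.18, which is why a second slide was needed.

**Tare and loaf:** Nothing I did touched either. The tare's shift in the pictures matches the change in beam tilt. I did not measure the loaf's place again after the slides.

**Arm:** While tilting for the first wrist view, joint 6 reached the end of its range (2.09 rad), and I backed it off. The gripper was clear of the scale when I handed in.

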